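# Put two spares away in the slide-top parts box

## Task

Slide the cover of the metal parts box fully open, then put the two spares away: the green insulator upright in the compartment on the side where the bench clamp stands, and the black door knob, shank still up, in the other one. The compartments are already packed to levels you do not know, so lower each part until you feel it touch and only then let go - do not drop it or push it down hard. Finally slide the cover fully shut, leaving the screw caddy and the scraper where they are.

Things in the scene. Friction and masses are not known exactly. Their poses are not given: they have to be found in the camera images.
- box: Parts box of plain galvanised sheet, fixed: 140 (its x) by 283 (its y) by 160 mm high, walls 5 mm; origin at the centre of its underside, z up, x pointing away from the robot (yaw within 0.12 rad of the world's). A wall across the middle makes a left and a right compartment. Behind it (+x) two runners, 145 mm long and as high as the walls, carry the cover when open.
- cover (a joint): Flat steel sliding cover of the box (142 by 283 by 5 mm, underside 1 mm above the walls): 0 = fully shut, 0.14 m = fully open, slid along the box's +x (away from the robot). It starts shut or up to 30 mm open and stays where it is left; 2 to 4 N slide it.
- cover_grip (a point): Centre of the black upright handle plate on the cover: 12 mm thick (box x), 90 mm long (box y); its top is 16 mm above this point, the cover's top 20 mm below it. It stands 45 mm to -x of the cover's centre and moves with the cover. About 186 mm above the bench.
- left_mouth (a point): Centre of the mouth of the left compartment (box +y), at the height of the wall tops, 160 mm above the bench; axes as the box's. The compartment is 130 (x) by 134 mm (y) inside. In it lies a level black packing board on springy packing: top at an unknown height, 20 to 52 mm above the bench; it gives about 0.25 mm per N, at most 6 mm.
- right_mouth (a point): The same for the right compartment (box -y), same size; its packing board also has its top 20 to 52 mm above the bench, at its own unknown height.
- insulator_mid (a point): Centre, half-way up, of the green ceramic insulator: 105 mm tall, standing on its flat 58 mm foot, z up; ribs up to 70 mm across below, and a plain round neck 36 mm in diameter over its top 39 mm (from 13.5 to 52.5 mm above this point). About 0.4 kg.
- insulator: The same insulator; origin at the centre of its underside, z up.
- doorknob_mid (a point): Centre, half-way up, of the black plastic door knob, 105 mm tall, about 0.28 kg, standing on the flat face of its knob (58 mm across), z up; above the knob a round plate 56 mm across, its top 2.5 mm above this point, then a steel shank, 14 mm square (sides along this point's x and y), up to 52.5 mm above this point.
- doorknob: The same door knob; origin at the centre of its underside, z up.
- clamp: Dark steel bench clamp, fixed: foot 90 by 80 mm, C-shaped frame, upright screw with a round lobed black turning knob on top, 162 mm tall; origin at the centre of its underside. It stands to the left (+y) or to the right (-y) of the box, towards the rear. Not to be used, it only marks the side.
- caddy: Clear plastic screw caddy with six flip-top compartments, 120 by 160 by 42 mm, loose; origin at the centre of its underside. Stands on the other side from the clamp. Leave alone.
- scraper: Stainless putty scraper with black handle, 210 mm long, 60 mm wide, 20 mm high, lying loose at the left edge of the work area (handle to its -x); origin on its underside where handle and blade meet. Leave alone.
There are look-alikes about, which are no part of the job. Leave any orange look-alike of the insulator alone.

How it is judged:
By the outcome, as a careful person would: the job done as asked, in the order asked, and still so for the second after the job is handed in, with the robot touching nothing.
It also fails if it takes over 72 s, if anything falls off the work surface, if the arm or the gripper's body presses on something with over 40 N, if the wrist force passes 120 N, or if a joint passes its speed limit or range.

## Robot

A 7-joint arm with a two-finger parallel gripper is mounted at the origin on the work surface. World frame = base frame: x ahead of the robot, y to its left, z up, the work surface at z = 0. Lengths are in m, angles in rad, forces in N, time in s.
With the tool pointing down it reaches from about 0.4 to 0.9 m from the base axis. Payload 5.6 kg.
Tool frame: the origin (TCP) lies at the very end of the fingers, on their centre line; the grasp point (between the pads) lies 19 mm behind it; z points along the fingers, y is the line along which they close (so a half turn about z gives the same grasp; the last joint's range is limited). The gripper opens to 92 mm and grips with 3 to 60 N. Pads are 20 mm wide; open, the fingers measure 128 mm over their backs; the gripper's body (75 mm by 189 mm) begins 69 mm behind the grasp point.
Start: joints at [1.108, 0.468, -0.012, 1.603, 0.006, 1.071, -0.056], TCP at [0.265, -0.594, 0.215] pointing down, gripper open.
Joint ranges: [-2.53, 2.53], [-0.31, 2.02], [-1.57, 1.55], [0.28, 2.44], [-1.29, 4.43], [0.15, 1.84], [-2.92, 2.92]. Speed limits (rad/s): [2.57, 2.57, 3.14, 3.14, 3.14, 3.14, 3.14].

## Interface

Orientations are given as a unit quaternion [x, y, z, w].
In Python, from cell import * gives the robot as it stands.
- The arm moves only by the shell command python3 -m pendant 'ROWS'. ROWS is JSON, a list of rows, each an object with "translation": the shift along the tool's x, y, z in m, a list of three; "turn": the turn, a rotation vector about the tool's x, y, z in degrees, a list of three; "claw": the finger opening in m, from 0 to 0.0919. In form: [{"translation": [x, y, z], "turn": [rx, ry, rz], "claw": claw}, ...]. A call has 1 to 8 rows; each row is the pose to reach, as a shift and turn from the pose commanded when the call began, along the tool's axes at that moment; what a row does not reach only later rows make up. A row lasts 1/8 s, in which the tool goes at most 62.5 mm and 10.7 degrees, less where a joint would pass 70% of its speed; a pose out of reach is approached as far as the arm can. A call with a gripper value outside its range is refused whole. The fingers move at their own pace and stop on an object; the grip force is fixed at half the most. Time passes only in rows, so rows that repeat a pose let the fingers close. It gives the time, the measured TCP pose, the force, the opening and the grip force at its end, in the units of the state.
- read_state(): the state, without advancing time (a new reading comes with each control period).
- read_camera(name): name is "scene" or "side" or "wrist"; returns the picture (420x560x3 uint8, blue, green, red); there is no depth.
- calibration(name): a dict with "K" (3x3 intrinsics, pixels), "D" ([k1, k2, p1, p2, k3] as OpenCV has them; the pictures are not rectified), "world_from_camera" (4x4, takes a point from camera to world coordinates); the wrist camera has in their place "hand_eye" (4x4, takes a point from camera to tool coordinates, whose origin is the TCP and whose axes are the flange's). Camera axes: x right, y down, z forward; pixel columns grow to the right and rows downward; lengths in m; the calibration is good to about 2 mm. A picture is of the moment at which its call begins: read the wrist's pose just before it. calibration takes no time and is no camera call.
- finish_job(): hands the job in; it is judged then, once.
The state is a dict: "time": time; "joint_positions": joint angles; "qd": joint speeds; "tau": joint torques, N m; "tool_pos": TCP position; "ee_rot": TCP orientation; "ft_force": force on the tool from outside, world axes, zero at the start; "moment": the same for the moment, N m; "grip_width": finger opening in m; "grasp_force": force on a finger pad.
Only numpy, scipy, OpenCV 4.12 (cv2) and the standard library are available. Lean on these libraries where they do the work, as an engineer would, in place of code of your own. Each camera call takes 0.05 s, during which the arm holds its last target. There are 200 camera calls.

## Working session

There is one attempt and no reset: what is moved stays moved. The work goes in short steps, Python scripts to look and compute and a shell command to move; the robot and the scene stay as the last step left them, time stands still between calls to the robot, and variables do not carry over. Pictures are saved under pics/ and viewed, at most 10 in all, crops included, and the job is handed in when it is done.

```bash
mkdir -p pics; ls; python3 - <<'E'
from cell import *
import cv2
s=read_state(); print(s)
for n in ("scene","side"):
    im=read_camera(n); cv2.imwrite(f"pics/{n}0.png",im)
    c=calibration(n); print(n,c)
print(calibration("wrist"))
E
```

```text
pics
{'time': 0.0, 'joint_positions': array([ 1.10802887,  0.46834576, -0.01162696,  1.6036297 ,  0.00603761,
        1.07141975, -0.05630596]), 'qd': array([-5.89772681e-04, -6.75775253e-05, -1.34368227e-03, -4.38363393e-04,
        1.15686686e-03, -1.35998868e-03,  1.57353741e-04]), 'tau': array([-1.25266692e-03, -5.20570385e+01, -1.27694401e-02, -2.43754131e+01,
       -5.65492816e-02,  1.72548444e-02,  1.82542149e-04]), 'tool_pos': array([ 0.264603  , -0.59305421,  0.21365826]), 'ee_rot': array([ 9.78057920e-01,  2.08331281e-01, -2.55046131e-04, -8.46620855e-04]), 'ft_force': array([-0.07786722, -0.3139238 , -0.06014577]), 'moment': array([-0.01967708, -0.06185255,  0.08372942]), 'grasp_force': 0.0, 'grip_width': 0.09168919613286536}
scene {'K': array([[451.5155563 ,   0.        , 274.37281253],
       [  0.        , 451.5155563 , 209.70145942],
       [  0.        ,   0.        ,   1.        ]]), 'D': array([-0.14079885,  0.        ,  0.        ,  0.        ,  0.        ]), 'world_from_camera': array([[ 0.70518311,  0.41611035, -0.57408096,  1.28677102],
       [ 0.70889688, -0.
[... 566 characters left out ...]
84, -0.75684232, -0.65330716,  0.95156958],
       [ 0.        ,  0.        ,  0.        ,  1.        ]])}
{'K': array([[346.33207668,   0.        , 281.22408838],
       [  0.        , 346.33207668, 209.27097954],
       [  0.        ,   0.        ,   1.        ]]), 'D': array([-0.05956851,  0.        ,  0.        ,  0.        ,  0.        ]), 'hand_eye': array([[ 9.35721120e-04, -9.59367341e-01, -2.82158518e-01,
         7.95820159e-02],
       [ 9.99999549e-01,  8.51722072e-04,  4.20353633e-04,
         3.30191553e-04],
       [-1.62952909e-04, -2.82158784e-01,  9.59367705e-01,
        -1.69480870e-01],
       [ 0.00000000e+00,  0.00000000e+00,  0.00000000e+00,
         1.00000000e+00]])}
```

View pics/scene0.png

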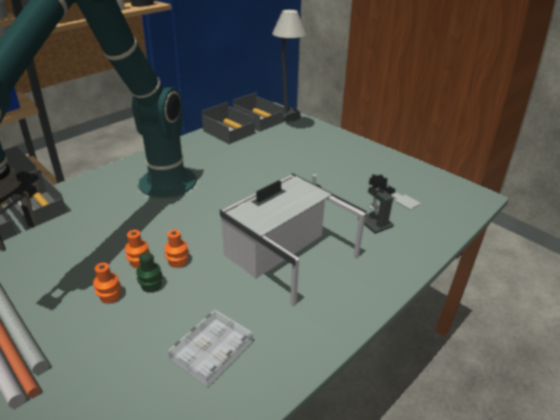

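View pics/side0.png

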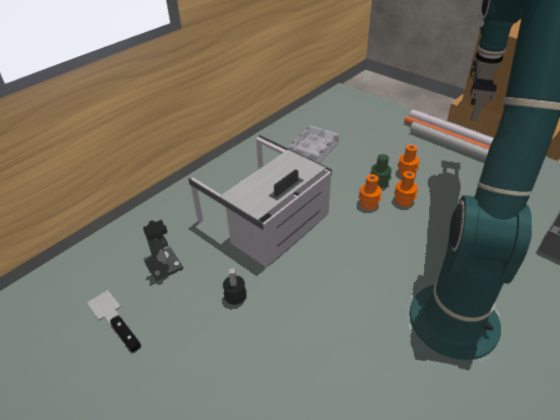

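The clamp is on the left (+y), at side (160,250). The door knob is at side (234,287). The green insulator is at scene (149,272) and side (382,168), among three orange look-alikes. The cover looks nearly shut. I'll enlarge both views to get accurate pixels.

```bash
python3 - <<'E'
import cv2
a=cv2.imread("pics/scene0.png")[165:345,90:330]; cv2.imwrite("pics/scene_c.png",cv2.resize(a,(800,600),interpolation=cv2.INTER_CUBIC))
a=cv2.imread("pics/side0.png")[125:305,185:425]; cv2.imwrite("pics/side_c.png",cv2.resize(a,(800,600),interpolation=cv2.INTER_CUBIC))
E
```

```text
(no output)
```

View pics/scene_c.png

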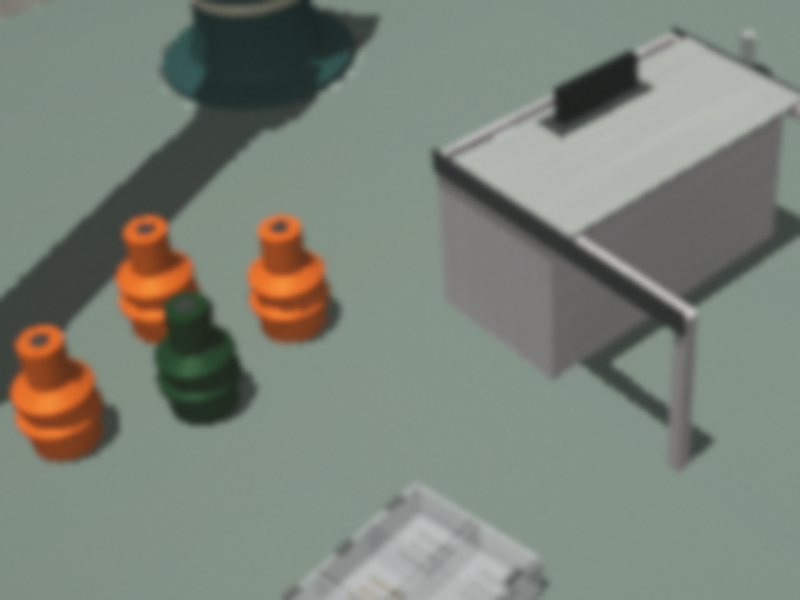

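View pics/side_c.png

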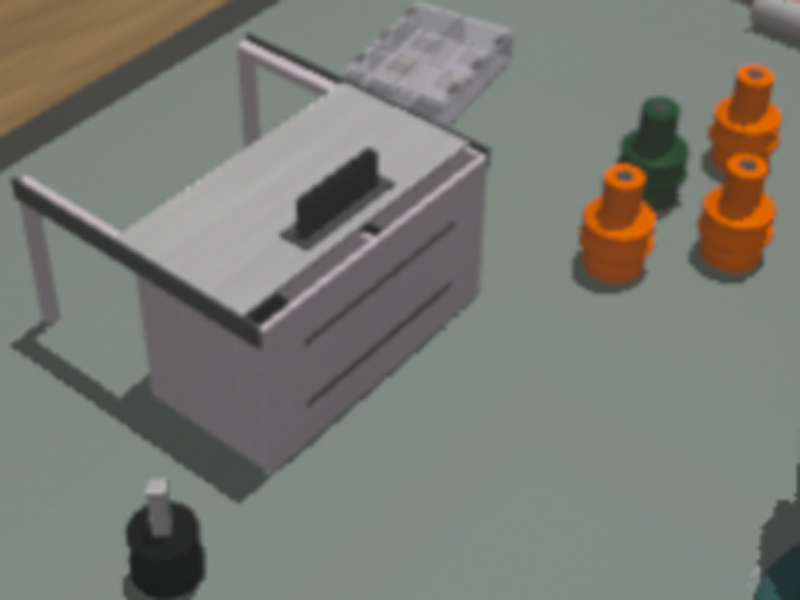

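Crop pixels, scaled by 10/3:
- **Insulator top:** scene (187,303), side (660,107)
- **Knob shank top:** side (157,485)
- **Handle top edge:** scene (556,90)–(634,53), side (300,197)–(374,151)
- **Box bottom corners:** side (270,470), (478,300)

The cover is about 20–30 mm open.

```bash
cat > h.py <<'E'
from cell import *
import numpy as np, cv2
from scipy.spatial.transform import Rotation as R
def ray(name,px,W=None):
    c=calibration(name); W=c["world_from_camera"] if W is None else W
    u=cv2.undistortPoints(np.array([[px]],float),c["K"],c["D"])[0,0]
    return W[:3,3],W[:3,:3]@np.array([u[0],u[1],1])
def onz(name,px,z,W=None):
    o,d=ray(name,px,W); return o+d*(z-o[2])/d[2]
def wristW():
    s=read_state(); T=np.eye(4); T[:3,:3]=R.from_quat(s["ee_rot"]).as_matrix(); T[:3,3]=s["tool_pos"]
    return T@calibration("wrist")["hand_eye"]
def tri(rs):
    A=0;b=0
    for o,d in rs:
        d=d/np.linalg.norm(d);P=np.eye(3)-np.outer(d,d);A=A+P;b=b+P@o
    return np.linalg.solve(A,b)
def rel(target,yaw=None):
    """tool-frame shift to world point for TCP; yaw of tool y axis turn info"""
    s=read_state(); M=R.from_quat(s["ee_rot"]).as_matrix()
    return M.T@(np.array(target)-s["tool_pos"])
E
python3 - <<'E'
from h import *
np.set_printoptions(precision=4,suppress=True)
sc=lambda x,y:(90+(x-1.17)*.3,165+(y-1.17)*.3)
sd=lambda x,y:(185+(x-1.17)*.3,125+(y-1.17)*.3)
p=lambda n,*a:print(n,*a)
p("ins",onz("scene",sc(187,303),.105),onz("side",sd(660,107),.105),tri([ray("scene",sc(187,303)),ray("side",sd(660,107))]))
for i,(x,y) in enumerate([(625,177),(755,74),(746,165)]): p("or side",onz("side",sd(x,y),.105))
for i,(x,y) in enumerate([(147,229),(280,227),(40,341)]): p("or scene",onz("scene",sc(x,y),.105))
p("knob",onz("side",sd(157,485),.105))
p("hnd scene L,R",onz("scene",sc(634,53),.202),onz("scene",sc(556,90),.202))
p("hnd side L,R",onz("side",sd(300,197),.202),onz("side",sd(374,151),.202))
p("box bot side FL FR",onz("side",sd(270,470),0),onz("side",sd(478,300),0))
p("box bot scene BR, FR",onz("scene",sc(553,379),0),onz("scene",sc(446,303),0))
p("clamp",onz("side",(165,263),0))
p("moment tool",R.from_quat(read_state()["ee_rot"]).as_matrix())
E
```

```text
ins [ 0.4282 -0.3356  0.105 ] [ 0.4275 -0.3414  0.105 ] [ 0.4274 -0.3372  0.1064]
or side [ 0.3946 -0.2287  0.105 ]
or side [ 0.3855 -0.4481  0.105 ]
or side [ 0.32   -0.3133  0.105 ]
or scene [ 0.3229 -0.3096  0.105 ]
or scene [ 0.3983 -0.2262  0.105 ]
or scene [ 0.388  -0.4437  0.105 ]
knob [0.4581 0.2932 0.105 ]
hnd scene L,R [0.5179 0.0714 0.202 ] [ 0.5144 -0.0173  0.202 ]
hnd side L,R [0.5174 0.0668 0.202 ] [ 0.5107 -0.0162  0.202 ]
box bot side FL FR [0.4705 0.1658 0.    ] [ 0.463  -0.1083 -0.    ]
box bot scene BR, FR [ 0.6084 -0.1111  0.    ] [ 0.4716 -0.1138  0.    ]
clamp [0.6908 0.339  0.    ]
moment tool [[ 0.9132  0.4075 -0.0008]
 [ 0.4075 -0.9132  0.0014]
 [-0.0001 -0.0016 -1.    ]]
```

```bash
python3 -m pendant '[{"translation":[0.478,-0.463,-0.11],"turn":[0,0,-66],"claw":0.05},{"translation":[0.478,-0.463,-0.11],"turn":[0,0,-66],"claw":0.05},{"translation":[0.478,-0.463,-0.11],"turn":[0,0,-66],"claw":0.05},{"translation":[0.478,-0.463,-0.11],"turn":[0,0,-66],"claw":0.05},{"translation":[0.478,-0.463,-0.11],"turn":[0,0,-66],"claw":0.05},{"translation":[0.478,-0.463,-0.11],"turn":[0,0,-66],"claw":0.05},{"translation":[0.478,-0.463,-0.11],"turn":[0,0,-66],"claw":0.05},{"translation":[0.478,-0.463,-0.11],"turn":[0,0,-66],"claw":0.05}]'
```

```text
time: 1.1
tool_pos: [0.4488, -0.1339, 0.2964]
ee_rot: [0.707, 0.707, -0.0, 0.0]
ft_force: [1.3, -0.5, -0.7]
grip_width: 0.0497
grasp_force: 0.0
```

```bash
python3 -m pendant '[{"translation":[0.16,0.064,-0.04],"turn":[0,0,0],"claw":0.05},{"translation":[0.16,0.064,-0.04],"turn":[0,0,0],"claw":0.05},{"translation":[0.16,0.064,-0.04],"turn":[0,0,0],"claw":0.05},{"translation":[0.16,0.064,-0.04],"turn":[0,0,0],"claw":0.05},{"translation":[0.16,0.064,-0.04],"turn":[0,0,0],"claw":0.05}]'; python3 - <<'E'
from h import *
W=wristW(); s=read_state(); im=read_camera("wrist"); cv2.imwrite("pics/w1.png",cv2.resize(im,(784,588))); np.save("w1.npy",W); print(s["tool_pos"],s["ee_rot"])
E
```

```text
time: 1.72
tool_pos: [0.512, 0.0234, 0.3354]
ee_rot: [0.707, 0.707, -0.001, -0.0]
ft_force: [-0.7, -0.4, 0.8]
grip_width: 0.0501
grasp_force: 0.0
[0.51200574 0.02341481 0.33543591] [ 7.06971318e-01  7.07241788e-01 -7.40869277e-04 -2.44654357e-04]
```

View pics/w1.png

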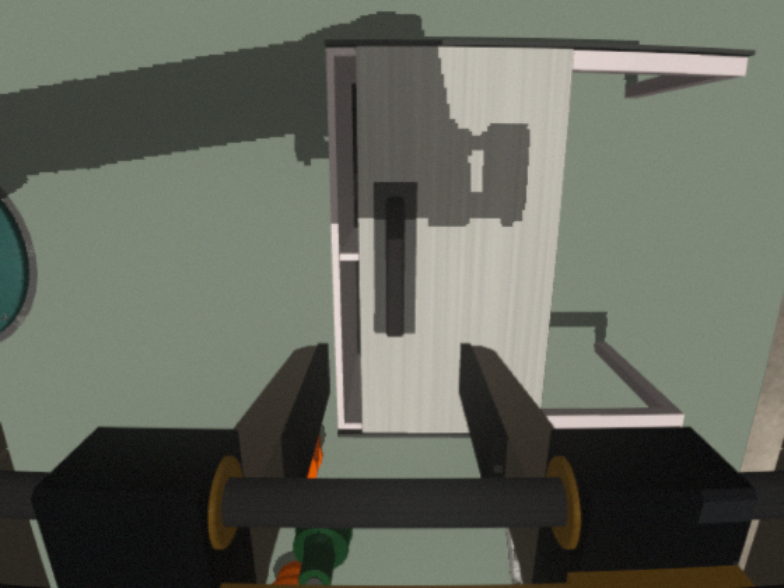

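The wrist view (scaled 1.4) shows the following:
- Box front wall top: (328,50)–(340,432)
- Cover's front edge: (357,50)–(362,432); back edge: (573,48)–(541,432)
- Handle top: (395,197)–(395,335)
- Divider: at row 257

```bash
python3 - <<'E'
from h import *
np.set_printoptions(precision=4,suppress=True)
W=np.load("w1.npy"); f=lambda x,y,z:onz("wrist",((x-.2)/1.4,(y-.2)/1.4),z,W)
for n,x,y,z in [("FL",328,50,.16),("FR",340,432,.16),("covfL",357,50,.171),("covfR",362,432,.171),("covbL",573,48,.171),("covbR",541,432,.171),("hL",395,197,.202),("hR",395,335,.202),("div",349,257,.16),("runL end",752,54,.16),("runR end",682,416,.16)]:
    print(n,f(x,y,z))
E
```

```text
FL [0.4684 0.1674 0.16  ]
FR [ 0.468  -0.1168  0.16  ]
covfL [0.4882 0.1652 0.171 ]
covfR [ 0.4868 -0.1097  0.171 ]
covbL [0.6259 0.1678 0.171 ]
covbR [ 0.6286 -0.1101  0.171 ]
hL [0.5124 0.0754 0.202 ]
hR [ 0.5126 -0.0155  0.202 ]
div [0.4791 0.0286 0.16  ]
runL end [0.7542 0.1706 0.16  ]
runR end [ 0.7493 -0.1038  0.16  ]
```

```bash
python3 -m pendant '[{"translation":[0.005,0.001,0.06],"turn":[0,0,0],"claw":0.05},{"translation":[0.005,0.001,0.12],"turn":[0,0,0],"claw":0.05},{"translation":[0.005,0.001,0.155],"turn":[0,0,0],"claw":0.05},{"translation":[0.005,0.001,0.155],"turn":[0,0,0],"claw":0.05},{"translation":[0.005,0.001,0.155],"turn":[0,0,0],"claw":0.0},{"translation":[0.005,0.001,0.155],"turn":[0,0,0],"claw":0.0},{"translation":[0.005,0.001,0.155],"turn":[0,0,0],"claw":0.0},{"translation":[0.005,0.001,0.155],"turn":[0,0,0],"claw":0.0}]'
```

```text
time: 2.78
tool_pos: [0.5134, 0.0292, 0.1817]
ee_rot: [0.707, 0.707, -0.0, 0.0]
ft_force: [-2.8, -0.6, 1.5]
grip_width: 0.0118
grasp_force: 0.8
```

```bash
python3 -m pendant '[{"translation":[0,0.015,0],"turn":[0,0,0],"claw":0.0},{"translation":[0,0.035,0],"turn":[0,0,0],"claw":0.0},{"translation":[0,0.06,0],"turn":[0,0,0],"claw":0.0},{"translation":[0,0.085,0],"turn":[0,0,0],"claw":0.0},{"translation":[0,0.105,0],"turn":[0,0,0],"claw":0.0},{"translation":[0,0.113,0],"turn":[0,0,0],"claw":0.0},{"translation":[0,0.116,0],"turn":[0,0,0],"claw":0.0},{"translation":[0,0.116,0],"turn":[0,0,0],"claw":0.0}]'
```

```text
time: 3.78
tool_pos: [0.631, 0.029, 0.1818]
ee_rot: [0.707, 0.707, 0.001, 0.001]
ft_force: [1.6, -1.6, 3.5]
grip_width: 0.0117
grasp_force: 30.0
```

Not yet at the stop, so I'll creep further in.

```bash
python3 -m pendant '[{"translation":[0,0.002,0],"turn":[0,0,0],"claw":0.0},{"translation":[0,0.004,0],"turn":[0,0,0],"claw":0.0},{"translation":[0,0.006,0],"turn":[0,0,0],"claw":0.0},{"translation":[0,0.006,0],"turn":[0,0,0],"claw":0.0}]'
```

```text
time: 4.28
tool_pos: [0.6315, 0.0289, 0.1817]
ee_rot: [0.707, 0.707, -0.004, -0.002]
ft_force: [-15.5, -2.4, 15.6]
grip_width: 0.0119
grasp_force: 30.1
```

```bash
python3 -m pendant '[{"translation":[0,-0.006,0],"turn":[0,0,0],"claw":0.06},{"translation":[0,-0.006,0],"turn":[0,0,0],"claw":0.06},{"translation":[0,-0.006,-0.05],"turn":[0,0,0],"claw":0.06},{"translation":[0,-0.006,-0.10],"turn":[0,0,5],"claw":0.06},{"translation":[-0.06,-0.04,-0.12],"turn":[0,0,15],"claw":0.06},{"translation":[-0.12,-0.07,-0.12],"turn":[0,0,25],"claw":0.06},{"translation":[-0.18,-0.1,-0.12],"turn":[0,0,35],"claw":0.06},{"translation":[-0.24,-0.135,-0.12],"turn":[0,0,45],"claw":0.06}]'; python3 - <<'E'
from h import *
s=read_state(); M=R.from_quat(s["ee_rot"]).as_matrix(); print(np.round(M[:,:2],3), rel([.428,-.337,.25]), s["joint_positions"])
E
```

```text
time: 5.28
tool_pos: [0.5124, -0.1908, 0.3011]
ee_rot: [0.925, 0.38, 0.0, 0.0]
ft_force: [1.1, -0.2, 0.0]
grip_width: 0.0601
grasp_force: 0.0
[[ 0.711  0.704]
 [ 0.704 -0.711]
 [ 0.001  0.001]] [-0.16285906  0.04441314  0.0510923 ] [ 0.61312598  0.24284683 -0.37759169  1.73681606  0.09618445  1.17882355
 -0.5813802 ]
```

```bash
python3 -m pendant '[{"translation":[-0.05,0.015,0.02],"turn":[0,0,10],"claw":0.06},{"translation":[-0.11,0.03,0.04],"turn":[0,0,20],"claw":0.06},{"translation":[-0.163,0.044,0.051],"turn":[0,0,30],"claw":0.06},{"translation":[-0.163,0.044,0.051],"turn":[0,0,40],"claw":0.06},{"translation":[-0.163,0.044,0.051],"turn":[0,0,45],"claw":0.06},{"translation":[-0.163,0.044,0.051],"turn":[0,0,45],"claw":0.06}]'; python3 - <<'E'
from h import *
W=wristW(); s=read_state(); im=read_camera("wrist"); cv2.imwrite("pics/w2.png",cv2.resize(im,(784,588))); np.save("w2.npy",W); print(s["tool_pos"],s["ee_rot"],s["joint_positions"])
E
```

```text
time: 6.02
tool_pos: [0.4293, -0.3355, 0.2498]
ee_rot: [1.0, 0.001, 0.0, 0.0]
ft_force: [0.6, -0.8, 0.8]
grip_width: 0.0602
grasp_force: 0.0
[ 0.42927853 -0.33545209  0.24984802] [9.99999470e-01 1.02617497e-03 5.24155966e-05 6.12730278e-05] [ 0.74497165  0.26447395 -0.17061118  1.81555733  0.05079015  1.0656199
 -1.01314986]
```

View pics/w2.png

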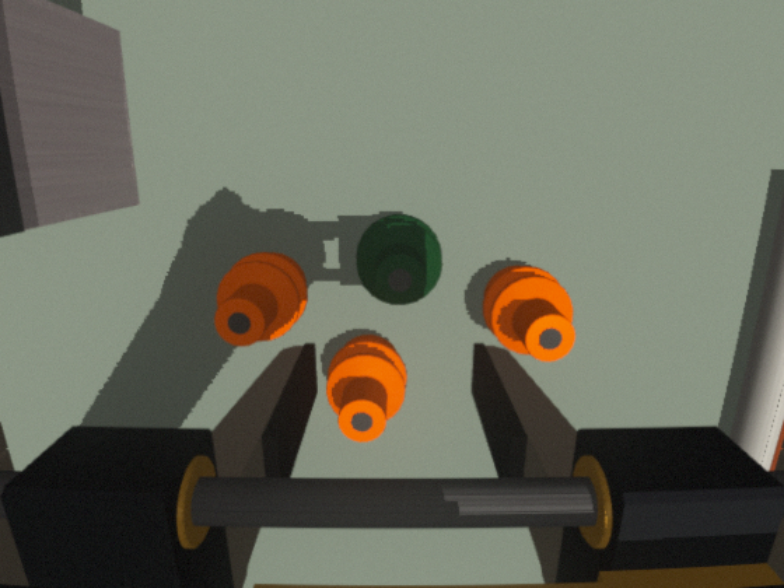

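The insulator's top is at (400,279). The orange ones are well clear of the finger line.

```bash
python3 - <<'E'
from h import *
p=onz("wrist",(399.8/1.4,278.8/1.4),.105,np.load("w2.npy")); print(p, rel([p[0],p[1],.076]))
E
```

```text
[ 0.42652224 -0.34007688  0.105     ] [-0.00283001  0.00472657  0.17389517]
```

```bash
python3 -m pendant '[{"translation":[-0.0025,0.004,0.06],"turn":[0,0,0],"claw":0.06},{"translation":[-0.0025,0.004,0.12],"turn":[0,0,0],"claw":0.06},{"translation":[-0.0025,0.004,0.16],"turn":[0,0,0],"claw":0.06},{"translation":[-0.0025,0.004,0.174],"turn":[0,0,0],"claw":0.06},{"translation":[-0.0025,0.004,0.174],"turn":[0,0,0],"claw":0.06},{"translation":[-0.0025,0.004,0.174],"turn":[0,0,0],"claw":0.02},{"translation":[-0.0025,0.004,0.174],"turn":[0,0,0],"claw":0.02},{"translation":[-0.0025,0.004,0.174],"turn":[0,0,0],"claw":0.02}]'
```

```text
time: 7.08
tool_pos: [0.4272, -0.3397, 0.0773]
ee_rot: [1.0, 0.001, 0.001, 0.001]
ft_force: [0.2, 1.1, 4.0]
grip_width: 0.0356
grasp_force: 30.0
```

```bash
python3 -m pendant '[{"translation":[0,0,-0.06],"turn":[0,0,0],"claw":0.02},{"translation":[0,0,-0.12],"turn":[0,0,0],"claw":0.02},{"translation":[0,0,-0.18],"turn":[0,0,0],"claw":0.02},{"translation":[0.015,-0.04,-0.213],"turn":[0,0,0],"claw":0.02},{"translation":[0.03,-0.09,-0.213],"turn":[0,0,0],"claw":0.02},{"translation":[0.045,-0.14,-0.213],"turn":[0,0,0],"claw":0.02},{"translation":[0.06,-0.19,-0.213],"turn":[0,0,0],"claw":0.02},{"translation":[0.075,-0.24,-0.213],"turn":[0,0,0],"claw":0.02}]'; python3 - <<'E'
from h import *
s=read_state(); print(s["ft_force"],rel([.5365,.097,.29]), s["joint_positions"],s["ee_rot"])
E
```

```text
time: 8.07
tool_pos: [0.5008, -0.0977, 0.2887]
ee_rot: [1.0, 0.0, -0.0, 0.0]
ft_force: [0.6, -0.3, -4.2]
grip_width: 0.0351
grasp_force: 30.0
[ 0.5837902  -0.31434256 -4.23427102] [ 0.03585977 -0.19467596 -0.00138381] [ 0.43355489  0.18305351 -0.34692514  1.83423909  0.06866354  1.13678226
 -1.50711245] [ 9.99999828e-01  3.34389389e-04 -4.62101742e-04  1.36271102e-04]
```

```bash
python3 -m pendant '[{"translation":[0.012,-0.05,0],"turn":[0,0,0],"claw":0.02},{"translation":[0.024,-0.1,0],"turn":[0,0,0],"claw":0.02},{"translation":[0.033,-0.15,0],"turn":[0,0,0],"claw":0.02},{"translation":[0.033,-0.185,0],"turn":[0,0,0],"claw":0.02},{"translation":[0.033,-0.19,0],"turn":[0,0,0],"claw":0.02},{"translation":[0.033,-0.19,0.05],"turn":[0,0,0],"claw":0.02},{"translation":[0.033,-0.19,0.09],"turn":[0,0,0],"claw":0.02},{"translation":[0.033,-0.19,0.09],"turn":[0,0,0],"claw":0.02}]'
```

```text
time: 9.07
tool_pos: [0.5314, 0.0887, 0.196]
ee_rot: [1.0, -0.0, -0.004, 0.001]
ft_force: [0.4, 0.1, -3.6]
grip_width: 0.0352
grasp_force: 30.0
```

```bash
python3 -m pendant '[{"translation":[0.005,-0.008,0.01],"turn":[0,0,0],"claw":0.02},{"translation":[0.005,-0.008,0.03],"turn":[0,0,0],"claw":0.02},{"translation":[0.005,-0.008,0.05],"turn":[0,0,0],"claw":0.02},{"translation":[0.005,-0.008,0.06],"turn":[0,0,0],"claw":0.02},{"translation":[0.005,-0.008,0.06],"turn":[0,0,0],"claw":0.02}]'
```

```text
time: 9.7
tool_pos: [0.5395, 0.099, 0.1394]
ee_rot: [1.0, 0.0, 0.0, -0.0]
ft_force: [0.3, -0.8, -3.4]
grip_width: 0.0355
grasp_force: 30.0
```

```bash
python3 -m pendant '[{"translation":[0,0,0.004],"turn":[0,0,0],"claw":0.02},{"translation":[0,0,0.004],"turn":[0,0,0],"claw":0.02}]'
```

```text
time: 9.95
tool_pos: [0.5394, 0.0987, 0.1355]
ee_rot: [1.0, 0.0, 0.0, 0.0]
ft_force: [-0.2, 0.3, -3.8]
grip_width: 0.0352
grasp_force: 30.0
```

```bash
python3 -m pendant '[{"translation":[0,0,0.004],"turn":[0,0,0],"claw":0.02},{"translation":[0,0,0.004],"turn":[0,0,0],"claw":0.02},{"translation":[0,0,0.004],"turn":[0,0,0],"claw":0.02}]'
```

```text
time: 10.32
tool_pos: [0.5391, 0.0988, 0.1311]
ee_rot: [1.0, 0.0, -0.0, 0.0]
ft_force: [0.3, 0.6, -4.1]
grip_width: 0.0354
grasp_force: 30.0
```

```bash
python3 -m pendant '[{"translation":[0,0,0.004],"turn":[0,0,0],"claw":0.02},{"translation":[0,0,0.004],"turn":[0,0,0],"claw":0.02},{"translation":[0,0,0.004],"turn":[0,0,0],"claw":0.02}]'
```

```text
time: 10.7
tool_pos: [0.5391, 0.0988, 0.127]
ee_rot: [1.0, 0.0, -0.0, -0.0]
ft_force: [-0.3, -0.6, -3.2]
grip_width: 0.0352
grasp_force: 30.0
```

```bash
python3 -m pendant '[{"translation":[0,0,0.004],"turn":[0,0,0],"claw":0.02},{"translation":[0,0,0.004],"turn":[0,0,0],"claw":0.02},{"translation":[0,0,0.004],"turn":[0,0,0],"claw":0.02}]'
```

```text
time: 11.08
tool_pos: [0.5391, 0.0987, 0.123]
ee_rot: [1.0, 0.0, -0.0, 0.0]
ft_force: [0.3, -0.1, -5.2]
grip_width: 0.0356
grasp_force: 30.0
```

```bash
python3 -m pendant '[{"translation":[0,0,0.004],"turn":[0,0,0],"claw":0.02},{"translation":[0,0,0.004],"turn":[0,0,0],"claw":0.02},{"translation":[0,0,0.004],"turn":[0,0,0],"claw":0.02}]'
```

```text
time: 11.45
tool_pos: [0.5391, 0.0987, 0.119]
ee_rot: [1.0, 0.0, -0.0, 0.0]
ft_force: [0.7, 0.6, -3.5]
grip_width: 0.0357
grasp_force: 30.0
```

```bash
python3 -m pendant '[{"translation":[0,0,0.004],"turn":[0,0,0],"claw":0.02},{"translation":[0,0,0.004],"turn":[0,0,0],"claw":0.02},{"translation":[0,0,0.004],"turn":[0,0,0],"claw":0.02}]'
```

```text
time: 11.82
tool_pos: [0.5391, 0.0988, 0.115]
ee_rot: [1.0, 0.0, -0.0, 0.0]
ft_force: [-0.1, -0.1, -4.3]
grip_width: 0.0354
grasp_force: 30.0
```

```bash
python3 -m pendant '[{"translation":[0,0,0.004],"turn":[0,0,0],"claw":0.02},{"translation":[0,0,0.004],"turn":[0,0,0],"claw":0.02},{"translation":[0,0,0.004],"turn":[0,0,0],"claw":0.02}]'
```

```text
time: 12.2
tool_pos: [0.5392, 0.0988, 0.1111]
ee_rot: [1.0, 0.0, 0.0, 0.0]
ft_force: [0.2, 0.3, -3.7]
grip_width: 0.0355
grasp_force: 30.0
```

```bash
python3 -m pendant '[{"translation":[0,0,0.004],"turn":[0,0,0],"claw":0.02},{"translation":[0,0,0.004],"turn":[0,0,0],"claw":0.02},{"translation":[0,0,0.004],"turn":[0,0,0],"claw":0.02}]'
```

```text
time: 12.58
tool_pos: [0.5395, 0.099, 0.1083]
ee_rot: [1.0, 0.001, 0.001, 0.0]
ft_force: [-2.0, -0.3, 6.9]
grip_width: 0.0356
grasp_force: 30.0
```

Contact felt (about 11 N). I'll ease off 1.5 mm, release and rise.

```bash
python3 -m pendant '[{"translation":[0,0,-0.0015],"turn":[0,0,0],"claw":0.02},{"translation":[0,0,-0.0015],"turn":[0,0,0],"claw":0.02}]'
```

```text
time: 12.82
tool_pos: [0.5394, 0.0989, 0.1092]
ee_rot: [1.0, 0.0, 0.0, 0.0]
ft_force: [-1.4, 0.5, 2.9]
grip_width: 0.0355
grasp_force: 30.0
```

```bash
python3 -m pendant '[{"translation":[0,0,0],"turn":[0,0,0],"claw":0.06},{"translation":[0,0,0],"turn":[0,0,0],"claw":0.06},{"translation":[0,0,0],"turn":[0,0,0],"claw":0.06},{"translation":[0,0,-0.02],"turn":[0,0,0],"claw":0.06},{"translation":[0,0,-0.07],"turn":[0,0,0],"claw":0.06},{"translation":[0,0,-0.12],"turn":[0,0,0],"claw":0.06},{"translation":[0,0,-0.17],"turn":[0,0,0],"claw":0.06},{"translation":[0,0,-0.19],"turn":[0,0,0],"claw":0.06}]'; python3 - <<'E'
from h import *
print(rel([.45,.293,.26]),read_state()["joint_positions"])
E
```

```text
time: 13.82
tool_pos: [0.5403, 0.0992, 0.3019]
ee_rot: [1.0, 0.0, 0.002, -0.0]
ft_force: [-0.5, 0.1, 0.3]
grip_width: 0.0602
grasp_force: 0.0
[-0.09033489 -0.1938957   0.0415131 ] [ 0.15064099  0.25692168 -0.4707724   1.72819216  0.1259896   1.18127142
 -1.92423835]
```

```bash
python3 -m pendant '[{"translation":[-0.025,-0.055,0.01],"turn":[0,0,0],"claw":0.06},{"translation":[-0.05,-0.11,0.02],"turn":[0,0,0],"claw":0.06},{"translation":[-0.075,-0.16,0.04],"turn":[0,0,0],"claw":0.06},{"translation":[-0.088,-0.192,0.04],"turn":[0,0,0],"claw":0.06},{"translation":[-0.088,-0.192,0.04],"turn":[0,0,0],"claw":0.06},{"translation":[-0.088,-0.192,0.04],"turn":[0,0,0],"claw":0.06}]'; python3 - <<'E'
from h import *
W=wristW(); s=read_state(); im=read_camera("wrist"); cv2.imwrite("pics/w3f.png",im); cv2.imwrite("pics/w3.png",cv2.resize(im,(784,588))); np.save("w3.npy",W); print(s["tool_pos"],s["ee_rot"],s["joint_positions"])
E
```

```text
time: 14.58
tool_pos: [0.4515, 0.2898, 0.2584]
ee_rot: [1.0, -0.0, 0.0, 0.0]
ft_force: [0.1, -0.4, -0.3]
grip_width: 0.0598
grasp_force: 0.0
[0.45152519 0.28978151 0.25843611] [ 9.99999930e-01 -5.11097451e-05  7.64356473e-05  3.63140766e-04] [-0.15304107  0.29288703 -0.57622559  1.80312797  0.17839127  1.09767163
 -2.36249587]
```

View pics/w3.png

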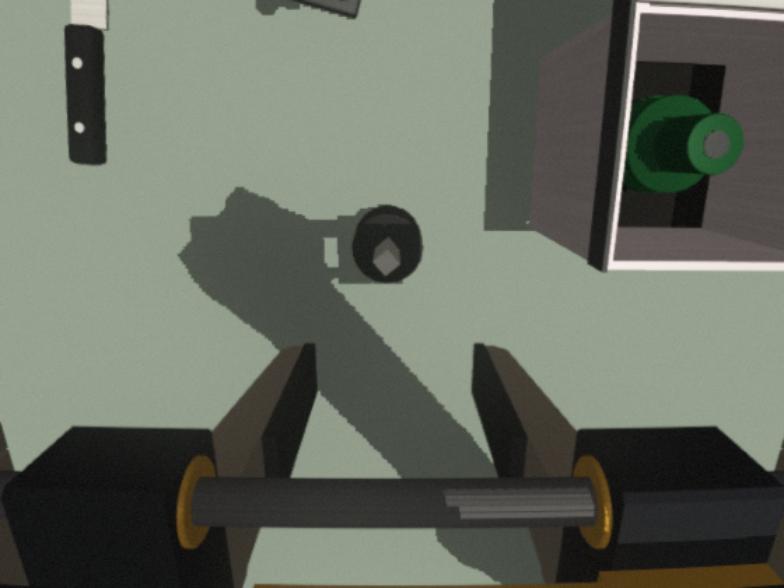

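The insulator stands upright in the left compartment, (690,145). The shank at about (387,262) looks turned roughly 45°, so I'll zoom in on it.

```bash
python3 - <<'E'
import cv2
a=cv2.imread("pics/w3f.png")[140:215,240:340]; cv2.imwrite("pics/w3c.png",cv2.resize(cv2.convertScaleAbs(a,alpha=1.8),(800,600),interpolation=cv2.INTER_CUBIC))
E
```

```text
(no output)
```

View pics/w3c.png

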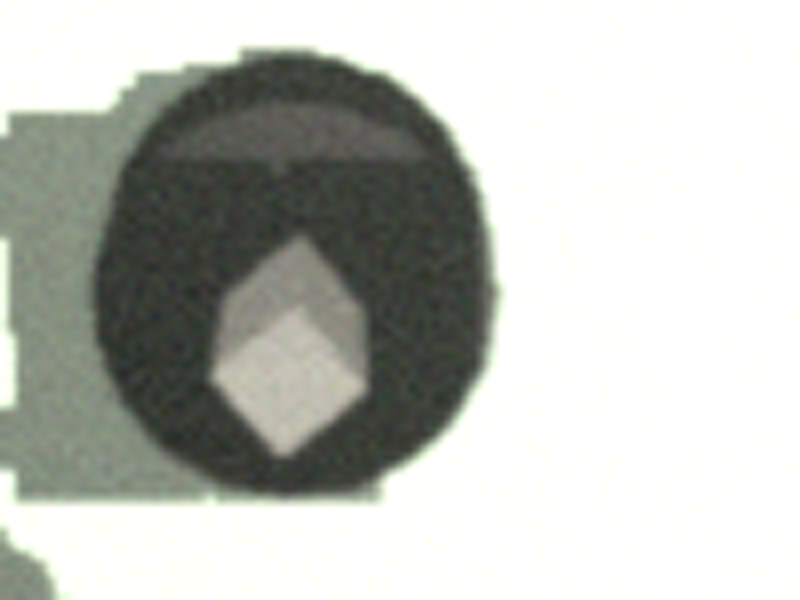

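Top-face corners in the crop (8x): (299,303), (368,384), (282,458), (210,376).

```bash
python3 - <<'E'
from h import *
W=np.load("w3.npy"); P=np.array([onz("wrist",(240+(x-3.5)/8,140+(y-3.5)/8),.105,W) for x,y in [(299,303),(368,384),(282,458),(210,376)]])
c=P.mean(0); print(P.round(4),c)
e=np.roll(P,-1,0)-P; print(np.degrees(np.arctan2(e[:,1],e[:,0])),np.hypot(e[:,0],e[:,1]))
print(rel([c[0],c[1],.07]))
E
```

```text
[[0.4677 0.2932 0.105 ]
 [0.4579 0.285  0.105 ]
 [0.4488 0.2953 0.105 ]
 [0.4589 0.3039 0.105 ]] [0.45835412 0.29434858 0.105     ]
[-140.08530577  131.504675     40.27246695  -50.25081662] [0.01279143 0.01375328 0.01321325 0.01383055]
[ 0.00651923 -0.00515845  0.1884637 ]
```

```bash
python3 -m pendant '[{"translation":[0.0065,-0.005,0],"turn":[0,0,-10],"claw":0.05},{"translation":[0.0065,-0.005,0.03],"turn":[0,0,-20],"claw":0.05},{"translation":[0.0065,-0.005,0.06],"turn":[0,0,-30],"claw":0.05},{"translation":[0.0065,-0.005,0.11],"turn":[0,0,-40],"claw":0.05},{"translation":[0.0065,-0.005,0.16],"turn":[0,0,-40],"claw":0.05},{"translation":[0.0065,-0.005,0.187],"turn":[0,0,-40],"claw":0.05},{"translation":[0.0065,-0.005,0.187],"turn":[0,0,-40],"claw":0.05}]'
```

```text
time: 15.5
tool_pos: [0.4571, 0.2934, 0.0697]
ee_rot: [0.94, 0.341, -0.002, 0.001]
ft_force: [0.0, 0.8, -0.5]
grip_width: 0.0499
grasp_force: 0.0
```

```bash
python3 -m pendant '[{"translation":[0,0,0],"turn":[0,0,0],"claw":0.0},{"translation":[0,0,0],"turn":[0,0,0],"claw":0.0},{"translation":[0,0,0],"turn":[0,0,0],"claw":0.0},{"translation":[0,0,0],"turn":[0,0,0],"claw":0.0}]'
```

```text
time: 16.0
tool_pos: [0.4578, 0.2958, 0.0722]
ee_rot: [0.94, 0.342, 0.001, 0.0]
ft_force: [-0.3, -0.4, 5.7]
grip_width: 0.0138
grasp_force: 30.0
```

```bash
python3 -m pendant '[{"translation":[0,0,-0.05],"turn":[0,0,0],"claw":0.0},{"translation":[0,0,-0.11],"turn":[0,0,0],"claw":0.0},{"translation":[0,0,-0.17],"turn":[0,0,0],"claw":0.0},{"translation":[0,0,-0.22],"turn":[0,0,0],"claw":0.0},{"translation":[-0.02,0.04,-0.22],"turn":[0,0,8],"claw":0.0},{"translation":[-0.044,0.087,-0.22],"turn":[0,0,16],"claw":0.0},{"translation":[-0.069,0.137,-0.22],"turn":[0,0,24],"claw":0.0},{"translation":[-0.094,0.187,-0.22],"turn":[0,0,32],"claw":0.0}]'; python3 - <<'E'
from h import *
s=read_state(); print(rel([.5365,-.041,.29]),s["ft_force"],s["grip_width"],R.from_quat(s["ee_rot"]).as_matrix()[:2,:2])
E
```

```text
time: 17.0
tool_pos: [0.5054, 0.0902, 0.2913]
ee_rot: [0.998, 0.068, -0.0, 0.0]
ft_force: [-0.4, 0.3, -3.2]
grip_width: 0.0141
grasp_force: 30.0
[0.01295849 0.1342381  0.00135004] [-0.42514968  0.33644413 -3.17391805] 0.014134659060134922 [[ 0.99072455  0.1358847 ]
 [ 0.1358845  -0.99072459]]
```

```bash
python3 -m pendant '[{"translation":[0.005,0.045,0],"turn":[0,0,4],"claw":0.0},{"translation":[0.009,0.09,0],"turn":[0,0,8],"claw":0.0},{"translation":[0.012,0.12,0],"turn":[0,0,8],"claw":0.0},{"translation":[0.012,0.13,0],"turn":[0,0,8],"claw":0.0},{"translation":[0.012,0.13,0],"turn":[0,0,8],"claw":0.0},{"translation":[0.012,0.13,0.05],"turn":[0,0,8],"claw":0.0},{"translation":[0.012,0.13,0.09],"turn":[0,0,8],"claw":0.0},{"translation":[0.012,0.13,0.09],"turn":[0,0,8],"claw":0.0}]'
```

```text
time: 18.0
tool_pos: [0.5333, -0.033, 0.1991]
ee_rot: [1.0, 0.002, -0.003, -0.001]
ft_force: [-0.4, -0.3, -2.1]
grip_width: 0.0137
grasp_force: 30.0
```

```bash
python3 -m pendant '[{"translation":[0.004,0.008,0.01],"turn":[0,0,0],"claw":0.0},{"translation":[0.004,0.008,0.03],"turn":[0,0,0],"claw":0.0},{"translation":[0.004,0.008,0.055],"turn":[0,0,0],"claw":0.0},{"translation":[0.004,0.008,0.067],"turn":[0,0,0],"claw":0.0},{"translation":[0.004,0.008,0.067],"turn":[0,0,0],"claw":0.0},{"translation":[0.004,0.008,0.067],"turn":[0,0,0],"claw":0.0}]'
```

```text
time: 18.75
tool_pos: [0.5409, -0.043, 0.1357]
ee_rot: [1.0, 0.0, 0.001, 0.0]
ft_force: [0.8, 1.7, -2.5]
grip_width: 0.0137
grasp_force: 30.0
```

```bash
python3 -m pendant '[{"translation":[0,0,0.005],"turn":[0,0,0],"claw":0.0},{"translation":[0,0,0.009],"turn":[0,0,0],"claw":0.0},{"translation":[0,0,0.009],"turn":[0,0,0],"claw":0.0}]'
```

```text
time: 19.12
tool_pos: [0.5396, -0.043, 0.1252]
ee_rot: [1.0, 0.0, -0.0, -0.0]
ft_force: [0.6, 0.8, -3.6]
grip_width: 0.0135
grasp_force: 30.0
```

```bash
python3 -m pendant '[{"translation":[0,0,0.003],"turn":[0,0,0],"claw":0.0},{"translation":[0,0,0.003],"turn":[0,0,0],"claw":0.0},{"translation":[0,0,0.003],"turn":[0,0,0],"claw":0.0}]'
```

```text
time: 19.5
tool_pos: [0.5399, -0.0429, 0.1226]
ee_rot: [1.0, 0.0, 0.0, 0.0]
ft_force: [-0.2, -0.5, -2.8]
grip_width: 0.0135
grasp_force: 30.0
```

```bash
python3 -m pendant '[{"translation":[0,0,0.004],"turn":[0,0,0],"claw":0.0},{"translation":[0,0,0.004],"turn":[0,0,0],"claw":0.0},{"translation":[0,0,0.004],"turn":[0,0,0],"claw":0.0}]'
```

```text
time: 19.88
tool_pos: [0.5399, -0.043, 0.1185]
ee_rot: [1.0, 0.0, -0.0, -0.0]
ft_force: [-0.0, 0.6, -2.7]
grip_width: 0.0135
grasp_force: 30.0
```

```bash
python3 -m pendant '[{"translation":[0,0,0.004],"turn":[0,0,0],"claw":0.0},{"translation":[0,0,0.004],"turn":[0,0,0],"claw":0.0},{"translation":[0,0,0.004],"turn":[0,0,0],"claw":0.0}]'
```

```text
time: 20.25
tool_pos: [0.5399, -0.043, 0.1145]
ee_rot: [1.0, 0.0, -0.0, 0.0]
ft_force: [0.2, 0.3, -2.9]
grip_width: 0.0139
grasp_force: 30.0
```

```bash
python3 -m pendant '[{"translation":[0,0,0.004],"turn":[0,0,0],"claw":0.0},{"translation":[0,0,0.004],"turn":[0,0,0],"claw":0.0},{"translation":[0,0,0.004],"turn":[0,0,0],"claw":0.0}]'
```

```text
time: 20.62
tool_pos: [0.5399, -0.043, 0.1105]
ee_rot: [1.0, 0.0, -0.0, 0.0]
ft_force: [0.2, -0.1, -2.5]
grip_width: 0.0136
grasp_force: 30.0
```

```bash
python3 -m pendant '[{"translation":[0,0,0.004],"turn":[0,0,0],"claw":0.0},{"translation":[0,0,0.004],"turn":[0,0,0],"claw":0.0},{"translation":[0,0,0.004],"turn":[0,0,0],"claw":0.0}]'
```

```text
time: 21.0
tool_pos: [0.5399, -0.043, 0.1065]
ee_rot: [1.0, 0.0, -0.0, 0.0]
ft_force: [-0.5, -0.1, -3.8]
grip_width: 0.0137
grasp_force: 30.0
```

```bash
python3 -m pendant '[{"translation":[0,0,0.004],"turn":[0,0,0],"claw":0.0},{"translation":[0,0,0.004],"turn":[0,0,0],"claw":0.0},{"translation":[0,0,0.004],"turn":[0,0,0],"claw":0.0}]'
```

```text
time: 21.38
tool_pos: [0.5399, -0.043, 0.1025]
ee_rot: [1.0, 0.0, -0.0, 0.0]
ft_force: [-0.1, -0.2, -3.0]
grip_width: 0.0137
grasp_force: 30.0
```

```bash
python3 -m pendant '[{"translation":[0,0,0.004],"turn":[0,0,0],"claw":0.0},{"translation":[0,0,0.004],"turn":[0,0,0],"claw":0.0},{"translation":[0,0,0.004],"turn":[0,0,0],"claw":0.0}]'
```

```text
time: 21.75
tool_pos: [0.5399, -0.043, 0.0985]
ee_rot: [1.0, 0.0, -0.0, 0.0]
ft_force: [-0.1, 0.6, -2.7]
grip_width: 0.0142
grasp_force: 30.0
```

```bash
python3 -m pendant '[{"translation":[0,0,0.003],"turn":[0,0,0],"claw":0.0},{"translation":[0,0,0.003],"turn":[0,0,0],"claw":0.0},{"translation":[0,0,0.003],"turn":[0,0,0],"claw":0.0}]'
```

```text
time: 22.12
tool_pos: [0.5399, -0.043, 0.0955]
ee_rot: [1.0, 0.0, -0.0, 0.0]
ft_force: [0.0, 0.6, -3.9]
grip_width: 0.0137
grasp_force: 30.0
```

```bash
python3 -m pendant '[{"translation":[0,0,0.003],"turn":[0,0,0],"claw":0.0},{"translation":[0,0,0.003],"turn":[0,0,0],"claw":0.0},{"translation":[0,0,0.003],"turn":[0,0,0],"claw":0.0}]'
```

```text
time: 22.5
tool_pos: [0.5403, -0.043, 0.0931]
ee_rot: [1.0, 0.0, 0.0, 0.0]
ft_force: [0.2, -0.5, 2.4]
grip_width: 0.0132
grasp_force: 30.0
```

Contact felt (about 5 N). Releasing and rising.

```bash
python3 -m pendant '[{"translation":[0,0,0],"turn":[0,0,0],"claw":0.05},{"translation":[0,0,0],"turn":[0,0,0],"claw":0.05},{"translation":[0,0,0],"turn":[0,0,0],"claw":0.05},{"translation":[0,0,-0.02],"turn":[0,0,0],"claw":0.05},{"translation":[0,0,-0.07],"turn":[0,0,0],"claw":0.05},{"translation":[0,0,-0.12],"turn":[0,0,0],"claw":0.05},{"translation":[0,0,-0.18],"turn":[0,0,0],"claw":0.05},{"translation":[0,0,-0.22],"turn":[0,0,0],"claw":0.05}]'; python3 - <<'E'
from h import *
W=wristW(); im=read_camera("wrist"); cv2.imwrite("pics/w4.png",im); print(rel([.632,.029,.26]))
E
```

```text
time: 23.5
tool_pos: [0.5404, -0.0429, 0.3155]
ee_rot: [1.0, 0.0, 0.002, 0.0]
ft_force: [0.5, -0.1, -0.3]
grip_width: 0.0498
grasp_force: 0.0
[ 0.08869892 -0.07178626  0.06117932]
```

View pics/w4.png

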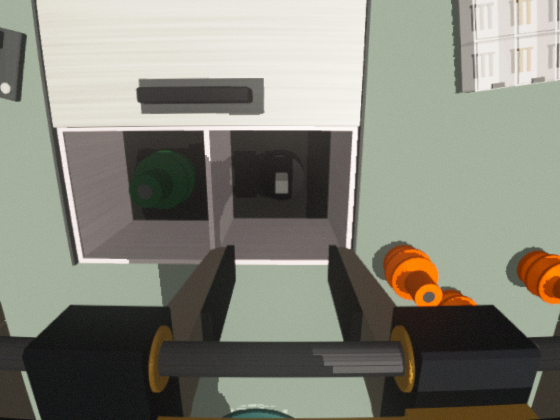

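Both parts stand upright in the right compartments, insulator at (160,180) and knob at (282,180). The cover is fully open with its handle at (200,95). Next is shutting it.

```bash
python3 -m pendant '[{"translation":[0.03,-0.02,0.02],"turn":[0,0,-10],"claw":0.05},{"translation":[0.06,-0.05,0.04],"turn":[0,0,-20],"claw":0.05},{"translation":[0.09,-0.072,0.05],"turn":[0,0,-30],"claw":0.05},{"translation":[0.09,-0.072,0.05],"turn":[0,0,-40],"claw":0.05},{"translation":[0.09,-0.072,0.05],"turn":[0,0,-50],"claw":0.05},{"translation":[0.09,-0.072,0.05],"turn":[0,0,-60],"claw":0.05},{"translation":[0.09,-0.072,0.05],"turn":[0,0,-70],"claw":0.05},{"translation":[0.09,-0.072,0.05],"turn":[0,0,-80],"claw":0.05}]'; python3 -m pendant '[{"translation":[0,0,0],"turn":[0,0,-10],"claw":0.05},{"translation":[0,0,0],"turn":[0,0,-10],"claw":0.05}]';  python3 - <<'E'
from h import *
print(rel([.632,.029,.181]))
E
```

```text
time: 24.55
tool_pos: [0.6297, 0.029, 0.262]
ee_rot: [0.764, 0.645, -0.0, -0.0]
ft_force: [0.1, 0.2, -0.0]
grip_width: 0.0502
grasp_force: 0.0
time: 24.8
tool_pos: [0.6297, 0.029, 0.262]
ee_rot: [0.707, 0.707, -0.0, -0.0]
ft_force: [-1.0, 0.1, 0.0]
grip_width: 0.0498
grasp_force: 0.0
[3.64390256e-06 2.39538450e-03 8.09927106e-02]
```

```bash
python3 -m pendant '[{"translation":[0,0.002,0.04],"turn":[0,0,0],"claw":0.05},{"translation":[0,0.002,0.075],"turn":[0,0,0],"claw":0.05},{"translation":[0,0.002,0.081],"turn":[0,0,0],"claw":0.05},{"translation":[0,0.002,0.081],"turn":[0,0,0],"claw":0.05},{"translation":[0,0.002,0.081],"turn":[0,0,0],"claw":0.0},{"translation":[0,0.002,0.081],"turn":[0,0,0],"claw":0.0},{"translation":[0,0.002,0.081],"turn":[0,0,0],"claw":0.0},{"translation":[0,0.002,0.081],"turn":[0,0,0],"claw":0.0}]'
```

```text
time: 25.8
tool_pos: [0.6317, 0.029, 0.1818]
ee_rot: [0.707, 0.707, -0.0, -0.0]
ft_force: [-12.0, -1.4, 8.0]
grip_width: 0.012
grasp_force: 6.4
```

```bash
python3 -m pendant '[{"translation":[0,0,0],"turn":[0,0,0],"claw":0.0},{"translation":[0,-0.02,0],"turn":[0,0,0],"claw":0.0},{"translation":[0,-0.045,0],"turn":[0,0,0],"claw":0.0},{"translation":[0,-0.07,0],"turn":[0,0,0],"claw":0.0},{"translation":[0,-0.095,0],"turn":[0,0,0],"claw":0.0},{"translation":[0,-0.12,0],"turn":[0,0,0],"claw":0.0},{"translation":[0,-0.132,0],"turn":[0,0,0],"claw":0.0},{"translation":[0,-0.136,0],"turn":[0,0,0],"claw":0.0}]'
```

```text
time: 26.8
tool_pos: [0.4961, 0.0294, 0.1818]
ee_rot: [0.707, 0.707, 0.001, 0.0]
ft_force: [2.3, 2.2, -1.6]
grip_width: 0.0119
grasp_force: 30.0
```

```bash
python3 -m pendant '[{"translation":[0,-0.002,0],"turn":[0,0,0],"claw":0.0},{"translation":[0,-0.004,0],"turn":[0,0,0],"claw":0.0},{"translation":[0,-0.004,0],"turn":[0,0,0],"claw":0.0}]'
```

```text
time: 27.18
tool_pos: [0.4923, 0.0294, 0.1818]
ee_rot: [0.707, 0.707, 0.0, 0.0]
ft_force: [0.9, 2.0, 1.9]
grip_width: 0.0122
grasp_force: 30.0
```

```bash
python3 -m pendant '[{"translation":[0,-0.002,0],"turn":[0,0,0],"claw":0.0},{"translation":[0,-0.004,0],"turn":[0,0,0],"claw":0.0},{"translation":[0,-0.005,0],"turn":[0,0,0],"claw":0.0},{"translation":[0,-0.005,0],"turn":[0,0,0],"claw":0.0}]'
```

```text
time: 27.68
tool_pos: [0.4915, 0.0294, 0.1818]
ee_rot: [0.707, 0.707, 0.005, 0.002]
ft_force: [17.3, 3.6, -13.7]
grip_width: 0.0119
grasp_force: 30.0
```

```bash
python3 -m pendant '[{"translation":[0,0.003,0],"turn":[0,0,0],"claw":0.0},{"translation":[0,0.003,0],"turn":[0,0,0],"claw":0.05},{"translation":[0,0.003,0],"turn":[0,0,0],"claw":0.05},{"translation":[0,0.003,0],"turn":[0,0,0],"claw":0.05},{"translation":[0,0.003,-0.04],"turn":[0,0,0],"claw":0.05},{"translation":[0,0.003,-0.09],"turn":[0,0,0],"claw":0.05},{"translation":[0,0.003,-0.13],"turn":[0,0,0],"claw":0.05},{"translation":[0,0.003,-0.13],"turn":[0,0,0],"claw":0.05}]'; python3 - <<'E'
from h import *
im=read_camera("wrist"); s=read_camera("side")
cv2.imwrite("pics/end.png",np.hstack([cv2.resize(im,(400,300)),cv2.resize(s,(400,300))]))
E
```

```text
time: 28.68
tool_pos: [0.4912, 0.0291, 0.3144]
ee_rot: [0.707, 0.707, 0.001, 0.002]
ft_force: [0.3, 0.3, -0.6]
grip_width: 0.05
grasp_force: 0.0
```

View pics/end.png

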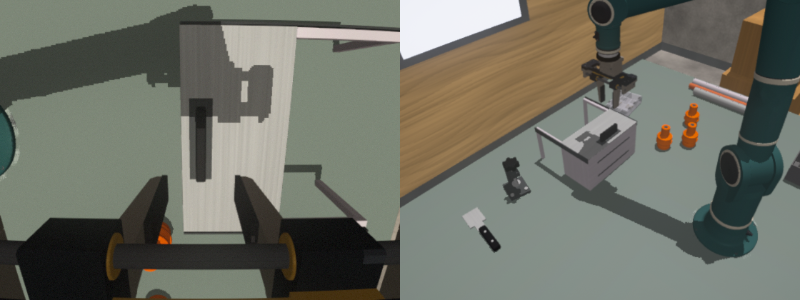

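The cover is fully shut, flush with the front wall. The arm is clear, and the scraper, caddy and orange look-alikes are where they were.

```bash
python3 -c "from cell import *; print(finish_job())"
```

```text
the job is handed in; nothing more can be done
None
```

The job is handed in at about 29 s of the 72 s: the insulator is upright in the left compartment (clamp side), the door knob is shank up in the right one, each released on felt contact, the cover is shut, and the caddy and scraper were left alone.

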